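Move the drip rail over the tray and hang the egg dipper on it

TASK

The drip rail is locked in the middle of its rack: squeeze its release lever, keep it squeezed while you slide the rail to the notch above the empty steel drip tray (not above the box of eggs), and let go so that it locks there. Then hang the U-shaped egg dipper astride the rail, one paddle on each side of the bar, lowering it on gently rather than dropping it, and let go. Leave the jar, the scoop pan and the brush where they stand.

Things in the scene. Friction and masses are not known exactly. Their poses are not given: they have to be found in the camera images.
- rack: Fixed metal stand, 432 mm long in y, 190 mm tall; its place and yaw vary. Origin on the table under the middle of its beam; y: the way the rail carriage slides, -x: to the robot's side, where the rail sticks out. End posts 208 mm either side of the origin. A notched strip (top at 188 mm, 36 to 58 mm on the +x side of the origin) has 3 notches 120 mm apart.
- carriage (a joint): Place of the rail carriage along the rack's y, m: 0 middle notch (starts locked there), +0.12 and -0.12 the outer notches; stops at +-0.135. Sliding takes about 2 N with the lever squeezed. Locked, it has 3 mm of play either way. The round 10 mm pawl drops into the 16 mm notch if let go within 3 mm of its middle, else it rests on the strip, unlocked.
- lever (a joint): Travel of the release lever, m: 0 let go, 0.014 fully squeezed; it moves along the rack's -x, towards the fixed grip plate. The pawl is clear of the notch from 0.009 on. Spring: 6 N at rest, 10 N fully squeezed; it returns by itself.
- squeeze_point (a point): On the carriage, 228 mm over the table, midway between fixed grip plate (outer face 29 mm to the rack's -x) and lever plate (29 mm to +x), to be squeezed together from above: 58 mm outside at rest, 44 mm squeezed (the lever alone moves, so the middle is then 7 mm to -x). Plates 36 to 44 mm wide in y, tops at 250 mm; the lever has a 10 mm bead on top, 2 mm proud. Axes as the rack's.
- rail_mid (a point): Top of the rail (163 mm over the table) at the middle of its free length. The rail is a level steel bar, 16 mm diameter, along the rack's x; it sticks out to -x from the carriage's front face (78 mm from this point) to a black 24 mm ball (78 mm the other way). It moves with the carriage. Axes as the rack's.
- drip_tray: Fixed empty shallow steel tray, 170 x 100 x 22 mm, origin under its middle, axes parallel to the rack's. It stands under one of the two outer notches: the rail locked there runs above its middle line.
- egg_box: Fixed slatted plastic box full of pale eggs, 170 x 100 mm, up to 70 mm high with its eggs, under the other outer notch. Origin under its middle.
- dipper: Loose egg dipper, 0.13 to 0.25 kg: rigid upside-down U of steel strap, wooden grip on top, standing on two upright paddles (50 x 5 x 42 mm, 61 mm apart inside). 71 mm over all in its y, 50 mm in x, 160 mm tall; origin on the table between the paddles. Strap 18 mm wide, sloping in to a flat bend 22 mm long. Hung, the rail runs along its x, either way round.
- dipper_grip (a point): Grasp point of the dipper's wooden grip: 20 x 20 mm, faces square to the dipper's axes, from 110 to 160 mm over the dipper's origin; this point is 138 mm over it.
- dipper_crown (a point): Underside of the dipper's bend, in the middle, 106 mm over the dipper's origin; it rests on the rail when hung.
- salt_jar: Loose glass jar with steel lid, 72 mm diameter, 100 mm tall; leave it. Jar and dipper stand on opposite sides of the rack; which is where varies. Origin under its middle.
- scoop_pan: Loose blue plastic pan, 120 mm diameter, 45 mm tall, with a straight handle; leave it. Origin under the pan's middle.
- scrub_brush: Loose hand brush lying on the table; leave it. Origin under its middle.
There are look-alikes about, which are no part of the job. Several things have the shape of the drip_tray; the one meant has the colours described above. Of the things that look like the dipper, the larger one is meant.

How it is judged:
On the way, in this order (a step that is already met when the one before it is completed fails the run):
1. The lever is held squeezed while the rail is being slid away from its middle notch (value of joint lever above 0.008 m and (value of joint carriage above 0.03 m or value of joint carriage below -0.03 m)), for 0.1 s.
2. The rail stands over the drip tray with its lever let go and locked, the dipper not yet on it (y of rail_mid in the frame of drip_tray between -0.008 and 0.008 m and value of joint lever below 0.003 m and distance between dipper_crown and rail_mid above 0.06 m), for 0.2 s.
At the end, for the whole second after the job is handed in: Rail locked over the drip tray (8 mm of its middle line, lever out to 3 mm); the dipper hangs at rest astride the bar, bend on the bar (13 mm sideways, -5 to +8 mm in height), within 60 mm of the rail's middle, at most 0.35 rad off its line and tilted at most 0.3 rad (y of rail_mid in the frame of drip_tray between -0.008 and 0.008 m and value of joint lever below 0.003 m and x of dipper_crown in the frame of rail_mid between -0.06 and 0.06 m and y of dipper_crown in the frame of rail_mid between -0.013 and 0.013 m and z of dipper_crown in the frame of rail_mid between -0.005 and 0.008 m and angle between the x axis of dipper and the x axis of rack, either way round below 0.35 rad and angle between dipper's own z axis and vertical below 0.3 rad and linear speed of dipper below 0.03 m/s and angular speed of dipper below 0.3 rad/s and velocity of joint carriage between -0.01 and 0.01 m/s); the robot touches nothing.
It fails at once if The jar is shifted more than 40 mm (distance of salt_jar from where it was at the start of the episode above 0.04 m).
It fails at once if The scoop pan is shifted more than 40 mm (distance of scoop_pan from where it was at the start of the episode above 0.04 m).
It fails at once if The brush is shifted more than 40 mm (distance of scrub_brush from where it was at the start of the episode above 0.04 m).
It fails at once if The dipper is dropped: it moves faster than 0.6 m/s with no finger on it (linear speed of dipper above 0.6 m/s and contact force between the fingers and dipper below 0.05 N).
It also fails if it takes over 69 s, if anything falls off the work surface, if the arm or the gripper's body presses on something with over 40 N, if the wrist force passes 120 N, or if a joint passes its speed limit or range.

ROBOT

A 6-joint arm with a two-finger parallel gripper is mounted at the origin on the work surface. World frame = base frame: x ahead of the robot, y to its left, z up, the work surface at z = 0. Lengths are in m, angles in rad, forces in N, time in s.
With the tool pointing down it reaches from about 0.25 to 0.725 m from the base axis. Payload 4 kg.
Tool frame: the origin (TCP) lies where the fingers leave the gripper's body, on its centre line; the fingertips stand 73 mm ahead of it and the grasp point (between the pads) lies 54 mm ahead of it (bot.tips_ahead is the z of the fingertips in the tool frame, in m); z points along the fingers, y is the direction in which the jaws open and shut (so a half turn about z gives the same grasp; the last joint's range is limited). The gripper opens to 85 mm and grips with 20 to 120 N. Pads are 22 mm wide; open, the fingers measure 114 mm over their backs; the gripper's body (76 mm by 85 mm) begins 54 mm behind the grasp point. The pads swing forward as they close: fully open they stand 13 mm farther back than shut.
Start: joints at [1.224, 0.241, 0.005, 1.335, 0, 1.571], TCP at [0.17, 0.47, 0.304] pointing down, gripper open.
Joint ranges: [-2.72, 2.72], [-1.05, 1.87], [-1.09, 1.28], [-1.99, 2.15], [-1.42, 1.44], [-3.14, 3.14]. Speed limits (rad/s): [2.79, 2.79, 3.14, 3.14, 3.14, 3.14].

INTERFACE

Orientations are given as a unit quaternion [x, y, z, w].
In Python, from workcell import readout, camera, get_calibration, order, bot gives the robot as it stands.
- The arm moves only by the tool send_rows, never from a script. Its argument "moves" is a list of rows, each a list of 3 entries, a list of its own where there are three numbers: the shift along the tool's x, y, z in mm, then the turn, a rotation vector about the tool's x, y, z in rad, then the finger opening in mm, from 0 to 85.4. In form: [[[dx, dy, dz], [ax, ay, az], grip], ...]. A call has 1 to 12 rows; each row is the pose to reach, as a shift and turn from the pose measured when the call began, along the tool's axes at that moment; what a row does not reach only later rows make up. A row lasts 1/12 s, in which the tool goes at most 41.7 mm and 7.16 degrees, less where a joint would pass 70% of its speed; a pose out of reach is approached as far as the arm can. A call with a gripper value outside its range is refused whole. The fingers move at their own pace and stop on an object; the grip force is fixed at half the most. Time passes only in rows, so rows that repeat a pose let the fingers close. It gives the time, the measured TCP pose, the force and the opening at its end, in the units of the state.
- readout.get_obs(): the state, without advancing time (a new reading comes with each control period).
- camera(name): name is "scene" or "top"; returns the picture (420x560x3 uint8, red, green, blue); there is no depth.
- get_calibration(name): a dict with "fx", "fy", "cx", "cy" (pixels), "R" (3x3) and "t" (3): a world point X has camera coordinates R X + t. Camera axes: x right, y down, z forward; pixel columns grow to the right and rows downward; lengths in m; the calibration is good to about 2 mm. A picture is of the moment at which its call begins. get_calibration takes no time and is no camera call.
- order.job_done(): hands the job in, once; it reports no verdict.
The state is a dict: "clock": time; "joint_pos": joint angles; "joint_vel": joint speeds; "tau": joint torques, N m; "eef_pos": TCP position; "tool_rot": TCP orientation; "ft_force": force on the tool from outside, world axes, zero at the start; "ft_torque": the same for the moment, N m; "grip_width": finger opening in m.
Only numpy, scipy, OpenCV 4.12 (cv2) and the standard library are available. Lean on these libraries where they do the work, as an engineer would, in place of code of your own. Each camera call takes 0.05 s, during which the arm holds its last target. There are 200 camera calls.

## Working session

There is one attempt and no reset: what is moved stays moved. The work goes in short steps, Python scripts to look and compute and a tool call to move; the robot and the scene stay as the last step left them, time stands still between calls to the robot, and variables do not carry over. Pictures are saved under pics/ and viewed, about 8 in all and at most 12, crops included, and the job is handed in when it is done.

Besides the shell and the picture viewer there is one more tool, called after "Emit:" as a command line: name --argument value ..., lists and objects as JSON in quotes. send_rows: Moves the arm, as the interface text tells. Its arguments: {"type":"object","properties":{"moves":{"type":"array","items":{"type":"array"}}},"required":["moves"]}

```bash
mkdir -p pics
cat > h.py <<'E'
import numpy as np, cv2
from workcell import readout, camera, get_calibration, order, bot
def snap(n,f):
    im=cv2.cvtColor(camera(n),cv2.COLOR_RGB2BGR); cv2.imwrite('pics/'+f,im); return im
def crop(src,f,x0,y0,x1,y1,s):
    im=cv2.imread('pics/'+src)[y0:y1,x0:x1]; cv2.imwrite('pics/'+f,cv2.resize(im,None,fx=s,fy=s,interpolation=cv2.INTER_CUBIC))
def ray(n,u,v,z):
    c=get_calibration(n);R=np.array(c['R']);t=np.array(c['t'])
    d=R.T@np.array([(u-c['cx'])/c['fx'],(v-c['cy'])/c['fy'],1]);o=-R.T@t
    return o+d*(z-o[2])/d[2]
def proj(n,X):
    c=get_calibration(n);p=np.array(c['R'])@np.array(X)+np.array(c['t']);return np.round([c['fx']*p[0]/p[2]+c['cx'],c['fy']*p[1]/p[2]+c['cy']],1)
E
python3 - <<'E'
from h import *
np.set_printoptions(precision=3,suppress=True)
a=snap('top','t0.png');b=snap('scene','s0.png')
for n in('top','scene'):
    c=get_calibration(n);R=np.array(c['R']);print(n,c['fx'],-R.T@np.array(c['t']),R)
print(readout.get_obs())
E
```

```text
top 503.1175499464133 [ 0.339 -0.024  1.315] [[-0.028 -0.999 -0.023]
 [-0.993  0.03  -0.113]
 [ 0.114  0.02  -0.993]]
scene 403.7072399765791 [ 1.035 -0.465  0.705] [[ 0.592  0.806  0.017]
 [ 0.499 -0.35  -0.793]
 [-0.633  0.478 -0.609]]
{'clock': 0.1, 'joint_pos': array([ 1.224,  0.241,  0.004,  1.335, -0.   ,  1.571]), 'joint_vel': array([ 0.001, -0.002,  0.003, -0.001, -0.   ,  0.002]), 'tau': array([ -0.   , -37.314,  25.301,   0.011,   0.   ,  -0.   ]), 'eef_pos': array([0.17 , 0.47 , 0.303]), 'tool_rot': array([ 0.173,  0.985, -0.001, -0.   ]), 'ft_force': array([-0.22 ,  0.033, -0.731]), 'ft_torque': array([-0.003, -0.033, -0.036]), 'grip_width': 0.08549556227727234}
```

View pics/t0.png

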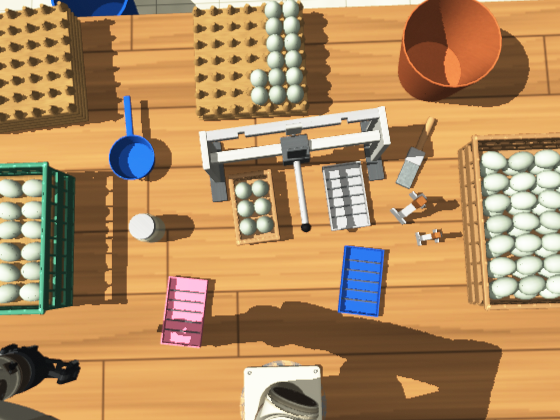

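View pics/s0.png

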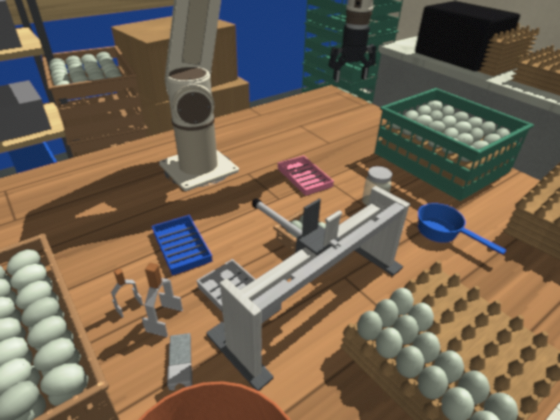

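The top view shows the rack from (205,150) to (385,125), with the rail running from (295,150) to a ball at (306,228). The steel tray is at (346,195) on the right (-y), and the egg box is at (256,208).

- **Tray candidates:** steel (346,195), blue (362,280) and pink (186,310). I choose the steel one.
- **Dipper candidates:** large (408,208) and small (430,237). I choose the large one.
- **Leave alone:** jar (144,228), pan (132,157), brush (410,165).

Next are close crops to check these choices.

Run:
```python
from h import *
a=cv2.imread('pics/t0.png')
A=cv2.resize(a[95:245,190:450],None,fx=3,fy=3,interpolation=cv2.INTER_CUBIC)
cv2.imwrite('pics/c1.png',A)
b=cv2.imread('pics/s0.png')
B=cv2.resize(b[170:390,100:420],None,fx=2.5,fy=2.5,interpolation=cv2.INTER_CUBIC)
cv2.imwrite('pics/c2.png',B)
```

```text
(no output)
```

View pics/c1.png

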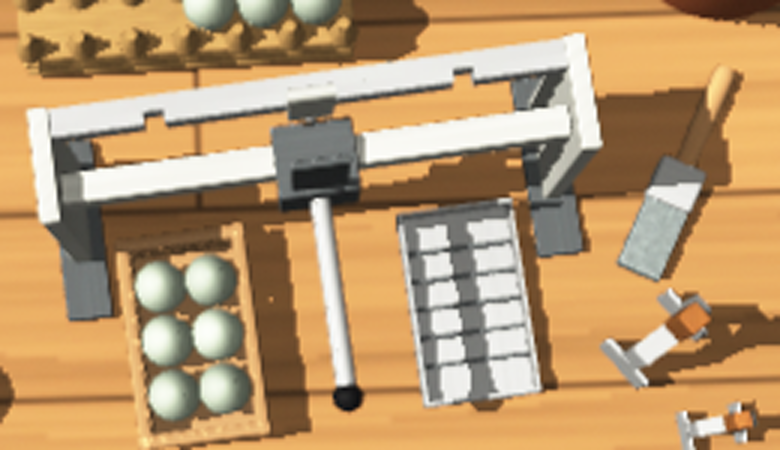

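View pics/c2.png

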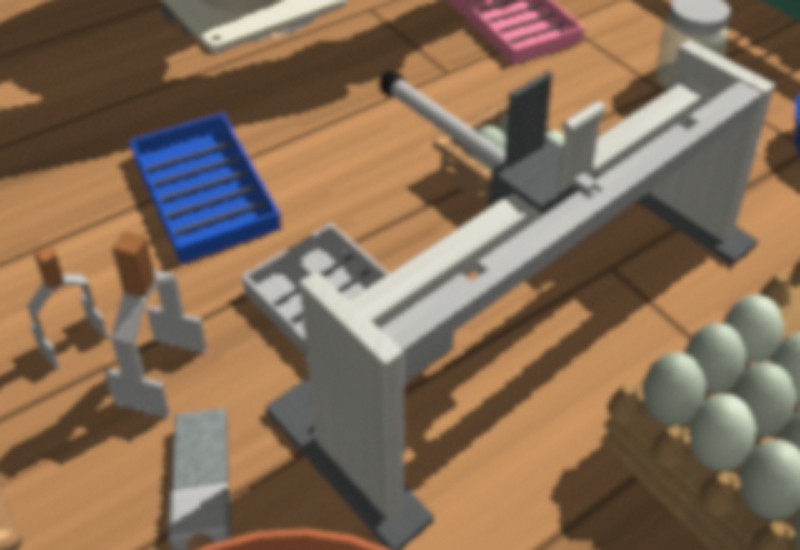

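The crops confirm the choices: the empty steel tray is under the notch at crop (463,76), and the large dipper's grip is at crop (688,320). I'll now turn these pixels into positions.

```bash
cat >> h.py <<'E'
np.set_printoptions(precision=4,suppress=True)
T=lambda u,v,z:ray('top',190+u/3-.33,95+v/3-.33,z)
S=lambda u,v,z:ray('scene',100+u/2.5-.3,170+v/2.5-.3,z)
E
python3 - <<'E'
from h import *
for n,f,u,v,z in [('ball',T,347,397,.155),('ball',S,391,83,.155),('railroot',T,319,200,.163),('notchL',T,153,121,.188),('notchR',T,463,76,.188),
 ('postLn',T,47,222,.19),('postLf',T,38,110,.19),('postRn',T,597,150,.19),('postRf',T,576,36,.19),
 ('lever',T,312,100,.25),('grip',T,320,178,.25),('tray c',T,470,303,.022),('notchR',S,474,272,.188),('notchL',S,688,122,.188),
 ('grip S l',S,513,97,.25),('grip S r',S,550,75,.25),('lev S l',S,570,123,.25),('lev S r',S,604,104,.25),
 ('dip top T',T,688,312,.16),('dip top S',S,133,240,.16),('padA T top',T,603,343,.042),('padA T',T,647,382,.042),
 ('padAS bot l',S,112,399,0),('padAS bot r',S,165,416,0),('padBS bot r',S,204,351,0)]:print(n,f(u,v,z))
E
```

```text
ball [ 0.4326 -0.0669  0.155 ]
ball [ 0.4341 -0.0649  0.155 ]
railroot [ 0.5859 -0.0501  0.163 ]
notchL [0.6463 0.0755 0.188 ]
notchR [ 0.6735 -0.1628  0.188 ]
postLn [0.5699 0.1576 0.19  ]
postLf [0.6575 0.1635 0.19  ]
postRn [ 0.6118 -0.2613  0.19  ]
postRf [ 0.7013 -0.25    0.19  ]
lever [ 0.6411 -0.0455  0.25  ]
grip [ 0.5833 -0.0494  0.25  ]
tray c [ 0.5215 -0.1805  0.022 ]
notchR [ 0.678  -0.1619  0.188 ]
notchL [0.6515 0.0786 0.188 ]
grip S l [ 0.6032 -0.0704  0.25  ]
grip S r [ 0.5986 -0.0303  0.25  ]
lev S l [ 0.6497 -0.0564  0.25  ]
lev S r [ 0.6478 -0.0214  0.25  ]
dip top T [ 0.4898 -0.3303  0.16  ]
dip top S [ 0.4883 -0.3309  0.16  ]
padA T top [ 0.481  -0.2886  0.042 ]
padA T [ 0.4469 -0.3237  0.042 ]
padAS bot l [ 0.4852 -0.3758  0.    ]
padAS bot r [ 0.5251 -0.3476  0.    ]
padBS bot r [ 0.4849 -0.2941  0.    ]
```

Run:
```python
from h import *
x=np.array([np.cos(.11),np.sin(.11),0]);y=np.array([-x[1],x[0],0]);C=np.array([.615,-.046,.25])
out=[]
for n,f,x0,y0 in[('top','t0.png',270,110),('scene','s0.png',285,190)]:
    s=8;im=cv2.resize(cv2.imread('pics/'+f)[y0:y0+75,x0:x0+50],None,fx=s,fy=s,interpolation=cv2.INTER_CUBIC)
    for a,b,c in[(-.029,-.02,(0,0,255)),(-.029,.02,(0,0,255)),(.029,-.02,(0,255,0)),(.029,.02,(0,255,0))]:
        p=proj(n,C+a*x+b*y);print(n,p);q=((p+.5-[x0,y0])*s).astype(int);cv2.drawMarker(im,tuple(int(k) for k in q),c,0,12,1)
    out.append(im)
cv2.imwrite('pics/c3.png',np.hstack(out))
```

```text
top [305.4 151.4]
top [287. 154.]
top [301.5 125.5]
top [283.3 128.1]
scene [300.3 204.2]
scene [315.  195.8]
scene [323.7 219.1]
scene [338.3 209.9]
```

View pics/c3.png

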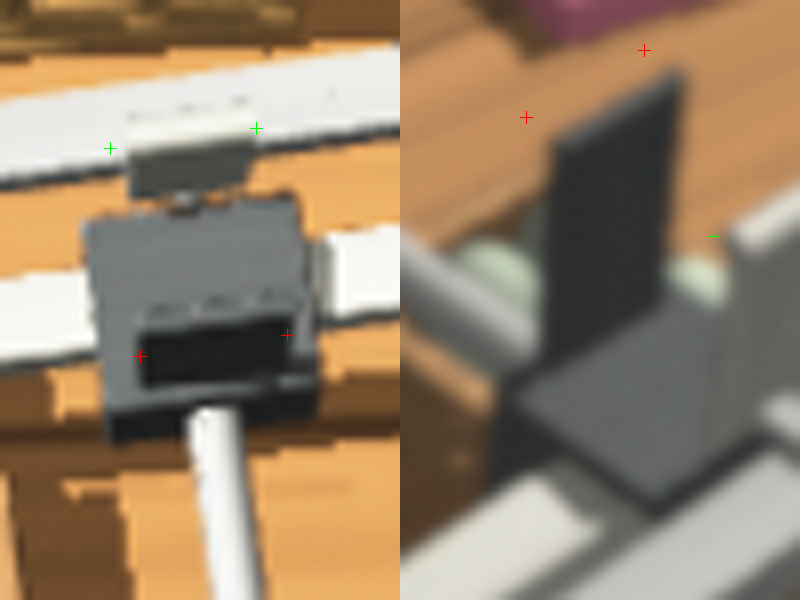

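Run:
```python
from h import *
x=np.array([np.cos(.11),np.sin(.11),0]);y=np.array([-x[1],x[0],0])
B=np.array([.4333,-.066,0])
def P(t,n,u,v,x0,y0,z=.25):
    X=ray(n,x0+u/8-.5,y0+v/8-.5,z);print(t,X,'rel ball x,y',(X-B)@x,(X-B)@y)
for u,v in[(130,116),(255,100)]:P('lev outer top','top',u,v,270,110)
for u,v in[(140,352),(288,333)]:P('grip outer top','top',u,v,270,110)
for u,v in[(150,140),(283,70)]:P('grip outer scene','scene',u,v,285,190)
P('lev outer scene','scene',345,246,285,190)
for u,v in[(190,420),(232,408)]:P('rail root','top',u,v,270,110,.155)
```

```text
lev outer top [ 0.6506 -0.0286  0.25  ] rel ball x,y 0.2200711952706478 0.013338102743900819
lev outer top [ 0.6539 -0.0626  0.25  ] rel ball x,y 0.2195962074658734 -0.020879603670833295
grip outer top [ 0.5851 -0.0293  0.25  ] rel ball x,y 0.1549327004220172 0.01979098516731773
grip outer top [ 0.589  -0.0694  0.25  ] rel ball x,y 0.15441079851786918 -0.020447866455668325
grip outer scene [ 0.598 -0.07   0.25 ] rel ball x,y 0.16329260731977246 -0.02210800788707837
grip outer scene [ 0.5953 -0.027   0.25  ] rel ball x,y 0.16528891839516957 0.02099591850134305
lev outer scene [ 0.6524 -0.059   0.25  ] rel ball x,y 0.21854062194062304 -0.017122938945565845
rail root [ 0.5863 -0.0438  0.155 ] rel ball x,y 0.15447785489594631 0.0052574369501174984
rail root [ 0.5894 -0.0562  0.155 ] rel ball x,y 0.1562716752939291 -0.007434754174826454
```

The carriage crop puts the lever's outer face at 219.5 mm from the ball along x and the grip plate's at about 162 to 165 mm. That puts the squeeze point about 191 mm from the ball, near (0.623, -0.045), with rack yaw 0.11.

```bash
cat >> h.py <<'E'
from scipy.spatial.transform import Rotation as Ro
def plan(X,phi,tag=''):
    """shift (mm) and rotvec in present tool axes to TCP X, pointing down, tool y at world angle phi (mod pi)"""
    o=readout.get_obs();R=Ro.from_quat(o['tool_rot']);best=None
    for p in(phi,phi+np.pi):
        yv=np.array([np.cos(p),np.sin(p),0]);z=np.array([0,0,-1.]);D=Ro.from_matrix(np.c_[np.cross(yv,z),yv,z])
        r=(R.inv()*D).as_rotvec()
        if best is None or np.linalg.norm(r)<np.linalg.norm(best): best=r
    print(tag,(R.inv().apply(np.array(X)-o['eef_pos'])*1e3).round(1),best.round(3))
E
python3 -c "
from h import *
plan([.6182,-.0456,.36],.11)"
```

```text
[-596.9 -332.5  -56.3] [-0.002  0.001  1.114]
```

Emit:
send_rows --moves '[[[0,0,-56],[0,0,0],85],[[-597,-333,-56],[0,0,1.114],85],[[-597,-333,-56],[0,0,1.114],85],[[-597,-333,-56],[0,0,1.114],85],[[-597,-333,-56],[0,0,1.114],85],[[-597,-333,-56],[0,0,1.114],85],[[-597,-333,-56],[0,0,1.114],85],[[-597,-333,-56],[0,0,1.114],85],[[-597,-333,-56],[0,0,1.114],85],[[-597,-333,-56],[0,0,1.114],85],[[-597,-333,-56],[0,0,1.114],85],[[-597,-333,-56],[0,0,1.114],85]]'

```text
clock: 1.1
eef_pos: [0.4711, 0.1221, 0.3548]
tool_rot: [0.667, 0.745, -0.001, 0.0]
ft_force: [1.1, 1.3, -0.0]
grip_width: 0.0852
```

```bash
python3 -c "
from h import *
plan([.6182,-.0456,.36],.11)"
```

```text
[-182.7  127.9   -5.1] [-0.001  0.002 -0.   ]
```

Emit:
send_rows --moves '[[[-183,128,-5],[0,0,0],85],[[-183,128,-5],[0,0,0],85],[[-183,128,-5],[0,0,0],85],[[-183,128,-5],[0,0,0],85],[[-183,128,-5],[0,0,0],85],[[-183,128,-5],[0,0,0],85],[[-183,128,-5],[0,0,0],85],[[-183,128,-5],[0,0,0],85],[[-183,128,-5],[0,0,0],85],[[-183,128,-5],[0,0,0],85]]'

```text
clock: 1.93
eef_pos: [0.6176, -0.0447, 0.3601]
tool_rot: [0.667, 0.745, -0.001, -0.0]
ft_force: [-0.5, -0.2, -0.2]
grip_width: 0.0852
```

Run:
```python
from h import *
plan([.6182,-.0456,.284],.11)
print(readout.get_obs()['joint_pos'])
a=snap('scene','s1.png')[100:300,250:450];b=snap('top','t1.png')[80:240,210:370]
cv2.imwrite('pics/c4.png',np.hstack([cv2.resize(a,(480,480)),cv2.resize(b,(480,480))])[:, :])
im=cv2.imread('pics/c4.png');cv2.imwrite('pics/c4.png',cv2.resize(im,(800,400)))
```

```text
[-0.8  0.6 76.1] [-0.002  0.001  0.001]
[-0.0717  0.4818  0.4985  1.5891 -0.0016  1.3881]
```

View pics/c4.png

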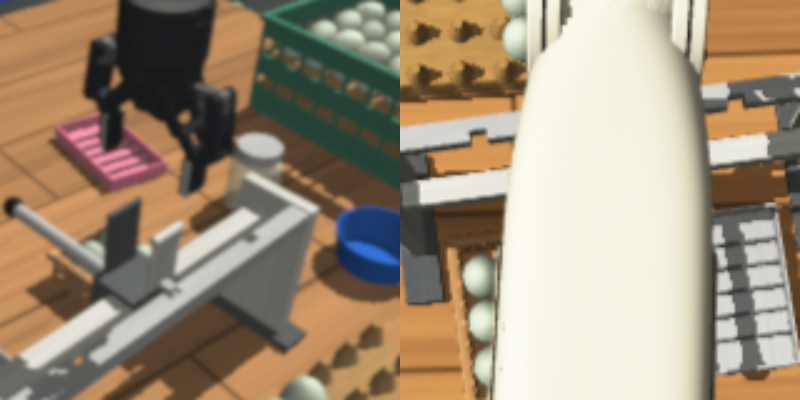

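The scene view shows the fingers above the two plates, straddling them along the rack's x. Going down in steps.

Emit:
send_rows --moves '[[[-1,1,20],[0,0,0],85],[[-1,1,35],[0,0,0],85],[[-1,1,48],[0,0,0],85],[[-1,1,56],[0,0,0],85],[[-1,1,64],[0,0,0],85],[[-1,1,72],[0,0,0],85],[[-1,1,72],[0,0,0],85]]'

```text
clock: 2.62
eef_pos: [0.6181, -0.0452, 0.2871]
tool_rot: [0.666, 0.746, -0.002, -0.001]
ft_force: [-0.7, 0.5, -0.4]
grip_width: 0.0852
```

Run:
```python
from h import *
plan([.6162,-.0458,.284],.11)
a=snap('scene','s2.png')[150:300,270:420];cv2.imwrite('pics/c5.png',cv2.resize(a,(600,600),interpolation=2))
```

```text
[-0.4 -2.   3.1] [-0.003  0.001  0.002]
```

View pics/c5.png

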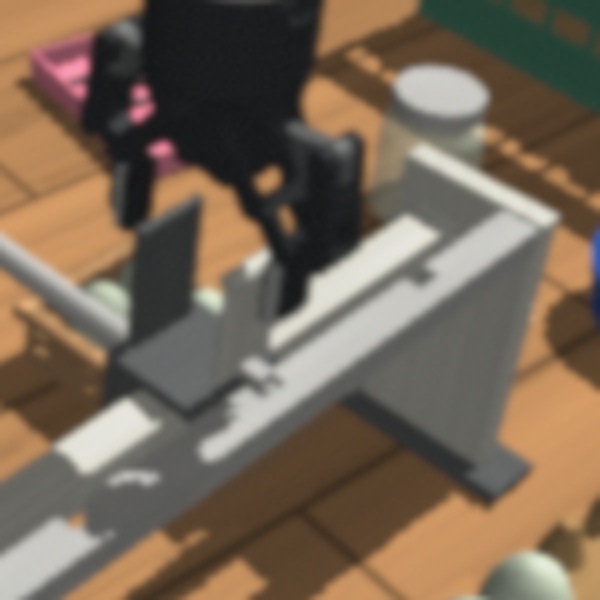

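Run:
```python
from h import *
x=np.array([np.cos(.11),np.sin(.11),0]);y=np.array([-x[1],x[0],0]);o=readout.get_obs()['eef_pos']
f=lambda X:(proj('scene',X)+.5-[270,150])*4
for a in(-.0425,.0425):
  for z in(.060,.073):
    print('tip',a,z,[f(o+a*x+b*y-[0,0,z]) for b in(-.011,.011)])
C=np.array([.623,-.045,.25])
for a in(-.029,.029):print('plate',a,[f(C+a*x+b*y) for b in(-.02,.02)])
for a in(-.029,.029):print('plate foot',a,[f(C+a*x+b*y-[0,0,.045]) for b in(-.02,.02)])
```

```text
tip -0.0425 0.06 [array([119.6, 238. ]), array([151.2, 219.6])]
tip -0.0425 0.073 [array([118. , 259.2]), array([149.6, 240.4])]
tip 0.0425 0.06 [array([254.4, 325.6]), array([286. , 304.4])]
tip 0.0425 0.073 [array([251.2, 347.2]), array([282.8, 326. ])]
plate -0.029 [array([136. , 226.8]), array([194.8, 192.4])]
plate 0.029 [array([230.4, 287.2]), array([289.2, 249.6])]
plate foot -0.029 [array([130.4, 301.2]), array([187.2, 266. ])]
plate foot 0.029 [array([221.2, 362.8]), array([278. , 324.4])]
```

Projecting the fingers and plates into this view agrees with the picture: the pads straddle both plates. Closing now.

Emit:
send_rows --moves '[[[0,-2,3],[0,0,0],75],[[0,-2,3],[0,0,0],66],[[0,-2,3],[0,0,0],60],[[0,-2,3],[0,0,0],54],[[0,-2,3],[0,0,0],48],[[0,-2,3],[0,0,0],42],[[0,-2,3],[0,0,0],40],[[0,-2,3],[0,0,0],40],[[0,-2,3],[0,0,0],40],[[0,-2,3],[0,0,0],40]]'

```text
clock: 3.5
eef_pos: [0.6159, -0.0458, 0.289]
tool_rot: [0.667, 0.745, -0.0, 0.001]
ft_force: [-5.1, 1.1, 12.9]
grip_width: 0.0435
```

Run:
```python
from h import *
plan([.6162,-.0458,.284],.11)
o=readout.get_obs();print(o['ft_force'],o['ft_torque'],o['grip_width'])
```

```text
[-0.   0.3  5. ] [0.001 0.002 0.001]
[-5.072   1.0596 12.9212] [ 0.046   1.4296 -0.1034] 0.04354763895965927
```

Width is 43.5 mm, so the lever is fully squeezed. The tips are touching the carriage top (13 N), so I'll ease up 2 mm and slide -120 mm along the rack's y (tool -x).

Emit:
send_rows --moves '[[[0,0,-2],[0,0,0],40],[[-10,0,-2],[0,0,0],40],[[-22,0,-2],[0,0,0],40],[[-35,0,-2],[0,0,0],40],[[-48,0,-2],[0,0,0],40],[[-61,0,-2],[0,0,0],40],[[-74,0,-2],[0,0,0],40],[[-87,0,-2],[0,0,0],40],[[-100,0,-2],[0,0,0],40],[[-111,0,-2],[0,0,0],40],[[-120,0,-2],[0,0,0],40],[[-120,0,-2],[0,0,0],40]]'

```text
clock: 4.5
eef_pos: [0.6289, -0.168, 0.2892]
tool_rot: [0.668, 0.744, -0.002, 0.001]
ft_force: [2.1, -2.7, -25.2]
grip_width: 0.0431
```

Run:
```python
from h import *
P=np.array([.6159,-.0458,.287])+.12*np.array([np.sin(.11),-np.cos(.11),0])
plan(P,.11)
o=readout.get_obs();print(o['ft_force'],o['ft_torque'],o['grip_width'])
a=snap('scene','s3.png')[140:340,200:400];cv2.imwrite('pics/c6.png',cv2.resize(a,(600,600),interpolation=2))
```

```text
[2.9 0.5 2.2] [-0.002  0.004 -0.001]
[  2.1424  -2.7091 -25.1702] [-0.2656 -1.2167  0.1325] 0.04310491438013117
```

View pics/c6.png

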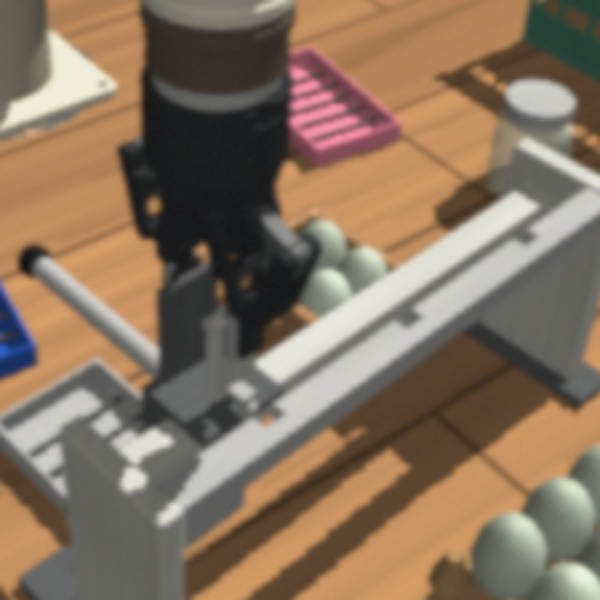

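Emit:
send_rows --moves '[[[2.5,0,2],[0,0,0],40],[[2.5,0,2],[0,0,0],40],[[2.5,0,2],[0,0,0],40]]'

```text
clock: 4.8
eef_pos: [0.6285, -0.165, 0.2892]
tool_rot: [0.668, 0.745, -0.002, 0.002]
ft_force: [-0.1, -1.1, -10.5]
grip_width: 0.0429
```

```bash
cat >> h.py <<'E'
def ball(n,im,u,v,r=9):
    w=im[v-r:v+r+1,u-r:u+r+1].max(2).astype(float);m=np.clip(70-w,0,None);Y,X=np.mgrid[-r:r+1,-r:r+1]
    c=np.array([u+(m*X).sum()/m.sum(),v+(m*Y).sum()/m.sum()]);return c,ray(n,*c,.155)
E
python3 - <<'E'
from h import *
P=np.array([.6159,-.0458,.287])+.12*np.array([np.sin(.11),-np.cos(.11),0])
plan(P,.11)
o=readout.get_obs();print(o['ft_force'],o['grip_width'],o['eef_pos'])
y=np.array([-np.sin(.11),np.cos(.11),0])
s=snap('scene','s4.png');t=snap('top','t4.png')
b0=ball('scene',cv2.imread('pics/s0.png'),256,203);b1=ball('scene',s,211,226)
print(b0,b1,(b1[1]-b0[1])@y)
c0=ball('top',cv2.imread('pics/t0.png'),305,227);q=proj('top',b1[1]).astype(int);c1=ball('top',t,*q)
print(c0,c1,(c1[1]-c0[1])@y)
E
```

```text
[-0.2  0.6  2.2] [-0.     0.005 -0.001]
[ -0.1231  -1.0792 -10.5129] 0.04291342873222862 [ 0.6285 -0.165   0.2892]
(array([254.749 , 202.0646]), array([ 0.4298, -0.0657,  0.155 ])) (array([210.3891, 225.4961]), array([ 0.4437, -0.1867,  0.155 ])) -0.12180059984767351
(array([305.672, 227.247]), array([ 0.432 , -0.0676,  0.155 ])) (array([nan, nan]), array([nan, nan, nan])) nanh.py:27: RuntimeWarning: invalid value encountered in scalar divide
  c=np.array([u+(m*X).sum()/m.sum(),v+(m*Y).sum()/m.sum()]);return c,ray(n,*c,.155)
```

The tool moved 120.0 mm and the ball moved 121.8 mm in the image, so I'll take a 0.8 mm correction and let go.

Emit:
send_rows --moves '[[[0.8,0,0],[0,0,0],40],[[0.8,0,0],[0,0,0],40],[[0.8,0,0],[0,0,0],50],[[0.8,0,0],[0,0,0],60],[[0.8,3,0],[0,0,0],85],[[0.8,5,0],[0,0,0],85],[[0.8,5,0],[0,0,0],85],[[0.8,5,0],[0,0,0],85],[[0.8,5,0],[0,0,0],85],[[0.8,5,0],[0,0,0],85],[[0.8,5,0],[0,0,0],85]]'

```text
clock: 5.82
eef_pos: [0.6332, -0.1634, 0.2894]
tool_rot: [0.668, 0.745, -0.002, 0.002]
ft_force: [-0.3, -0.5, 0.3]
grip_width: 0.0847
```

Run:
```python
from h import *
o=readout.get_obs();print(o['ft_force'],o['grip_width'],o['eef_pos'])
y=np.array([-np.sin(.11),np.cos(.11),0])
s=snap('scene','s5.png')
b0=ball('scene',cv2.imread('pics/s0.png'),256,203);b1=ball('scene',s,211,226)
print(b1,(b1[1]-b0[1])@y)
cv2.imwrite('pics/c7.png',cv2.resize(s[220:300,230:330],(800,640),interpolation=2)[:600])
```

```text
[-0.3049 -0.519   0.2681] 0.08474754156253918 [ 0.6332 -0.1634  0.2894]
(array([210.9712, 225.1687]), array([ 0.4435, -0.1852,  0.155 ])) -0.12028048053378926
```

View pics/c7.png

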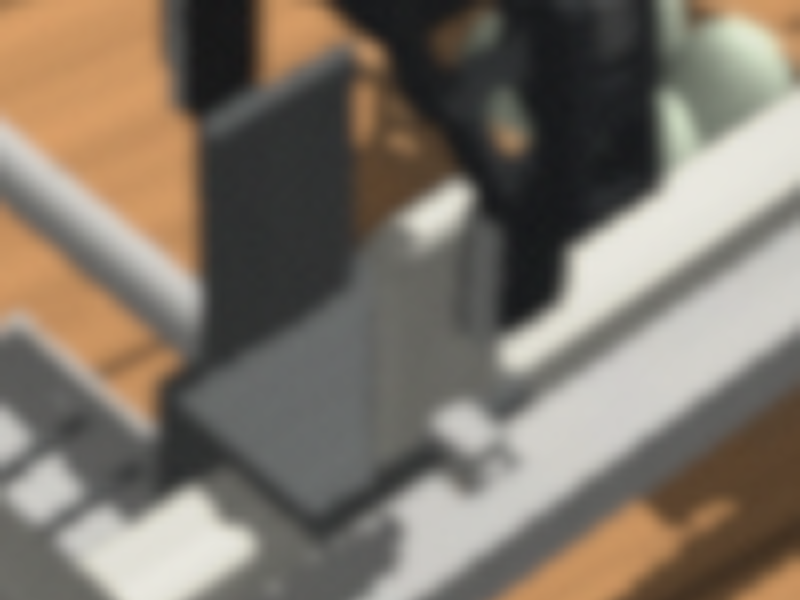

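The pawl sits in the outer notch at crop (475,450), the lever is back out, and the ball displacement reads -120.3 mm, so the rail is locked. Next I'll raise the arm and check the dipper's pose with a model overlay.

Emit:
send_rows --moves '[[[0,0,-30],[0,0,0],85],[[0,0,-60],[0,0,0],85],[[0,0,-80],[0,0,0],85],[[0,0,-80],[0,0,0],85]]'

```text
clock: 6.2
eef_pos: [0.6342, -0.1634, 0.3752]
tool_rot: [0.668, 0.745, 0.0, 0.006]
ft_force: [-0.3, 0.4, 0.7]
grip_width: 0.085
```

Run:
```python
from h import *
print(T(740,412,.11),S(48,252,.11),'small grip top guess')
C=np.array([.487,-.332,0]);ang=np.radians(37);x=np.array([np.cos(ang),np.sin(ang),0]);y=np.array([-x[1],x[0],0])
out=[]
for n,f,x0,y0 in[('top','t0.png',382,180),('scene','s0.png',135,255)]:
    s=8;im=cv2.resize(cv2.imread('pics/'+f)[y0:y0+75,x0:x0+50],None,fx=s,fy=s,interpolation=2)
    q=lambda X:tuple(int(k) for k in (proj(n,X)+.5-[x0,y0])*s)
    def poly(P,c):
        for i in range(len(P)):cv2.line(im,q(P[i]),q(P[(i+1)%len(P)]),c,1)
    for b in(-.033,.033):
        poly([C+a*x+b*y+[0,0,z] for a,z in[(-.025,0),(.025,0),(.025,.042),(-.025,.042)]],(0,0,255))
    poly([C+a*x+b*y+[0,0,.16] for a,b in[(-.01,-.01),(.01,-.01),(.01,.01),(-.01,.01)]],(255,255,0))
    out.append(im)
cv2.imwrite('pics/c8.png',np.hstack(out))
```

```text
[ 0.415  -0.3798  0.11  ] [ 0.4117 -0.3782  0.11  ] small grip top guess
```

View pics/c8.png

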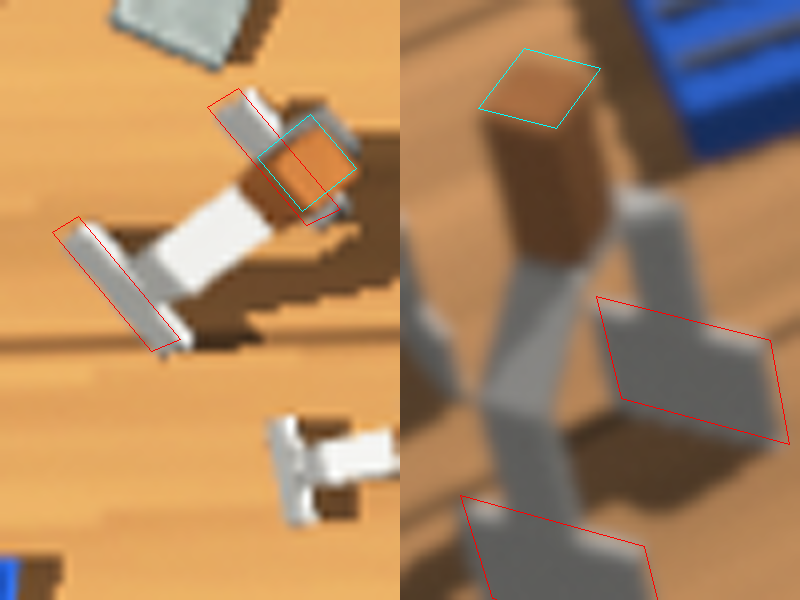

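The overlay fits to within about 3 mm (grip near top-crop (315,165)): the dipper is at about (0.4865, -0.3335) with yaw 37.5°. The small look-alike is about 85 mm away at (0.413, -0.379). I'll grip across the dipper's y faces, so the fingers stay clear of it.

```bash
python3 -c "
from h import *
plan([.4865,-.3335,.30],np.radians(127.5))"
```

```text
[-152.4 -165.9   75. ] [0.012 0.003 1.025]
```

Emit:
send_rows --moves '[[[-152,-166,20],[0.012,0.003,1.025],85],[[-152,-166,20],[0.012,0.003,1.025],85],[[-152,-166,20],[0.012,0.003,1.025],85],[[-152,-166,20],[0.012,0.003,1.025],85],[[-152,-166,20],[0.012,0.003,1.025],85],[[-152,-166,20],[0.012,0.003,1.025],85],[[-152,-166,75],[0.012,0.003,1.025],85],[[-152,-166,75],[0.012,0.003,1.025],85],[[-152,-166,75],[0.012,0.003,1.025],85],[[-152,-166,75],[0.012,0.003,1.025],85],[[-152,-166,75],[0.012,0.003,1.025],85]]'

```text
clock: 7.12
eef_pos: [0.4862, -0.3331, 0.2996]
tool_rot: [0.947, 0.322, -0.0, -0.0]
ft_force: [-0.1, -1.2, 0.3]
grip_width: 0.0849
```

```bash
python3 -c "
from h import *
plan([.4865,-.3335,.194],np.radians(127.5));print(readout.get_obs()['joint_pos'])
s=snap('scene','s6.png')
cv2.imwrite('pics/c9.png',cv2.resize(s[190:370,90:330],(800,600),interpolation=2))"
```

```text
[  0.1   0.6 105.6] [-0.001  0.     0.001]
[-0.6006  0.423   0.2522  1.4007 -0.0003  1.8856]
```

View pics/c9.png

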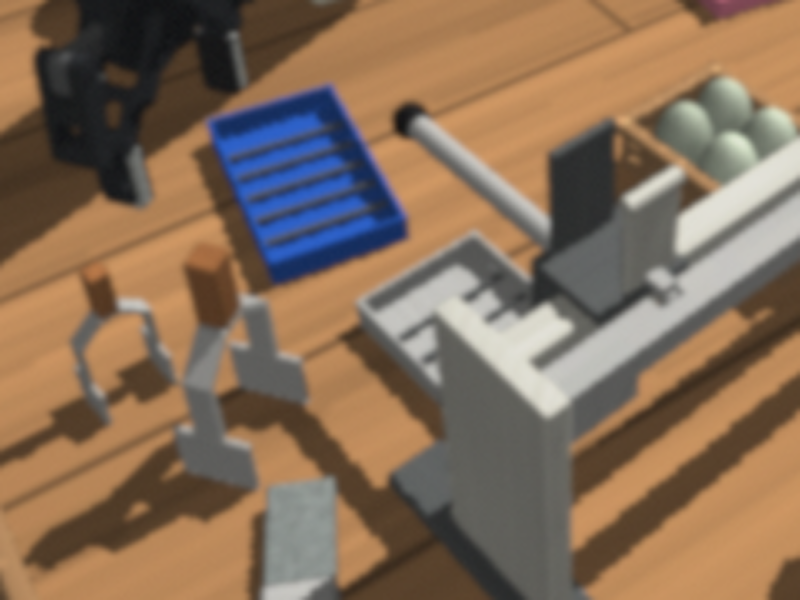

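The carriage is locked over the tray, and the open fingers straddle the dipper's grip at crop (210,270). Going down and closing.

Emit:
send_rows --moves '[[[0,1,30],[0,0,0],85],[[0,1,60],[0,0,0],85],[[0,1,80],[0,0,0],75],[[0,1,94],[0,0,0],65],[[0,1,103],[0,0,0],55],[[0,1,105],[0,0,0],45],[[0,1,105],[0,0,0],35],[[0,1,105],[0,0,0],28],[[0,1,105],[0,0,0],22],[[0,1,105],[0,0,0],15],[[0,1,105],[0,0,0],10],[[0,1,105],[0,0,0],10]]'

```text
clock: 8.17
eef_pos: [0.488, -0.3346, 0.1969]
tool_rot: [0.947, 0.322, 0.001, 0.002]
ft_force: [0.0, -1.1, 6.2]
grip_width: 0.0195
```

Emit:
send_rows --moves '[[[0,0,0],[0,0,0],10],[[0,0,0],[0,0,0],10],[[0,0,-10],[0,0,0],10],[[0,0,-25],[0,0,0],10],[[0,0,-45],[0,0,0],10],[[0,0,-70],[0,0,0],10],[[0,0,-95],[0,0,0],10],[[0,0,-116],[0,0,0],10],[[0,0,-126],[0,0,0],10],[[0,0,-130],[0,0,0],10],[[0,0,-130],[0,0,0],10]]'

```text
clock: 9.08
eef_pos: [0.4877, -0.3343, 0.3274]
tool_rot: [0.947, 0.322, 0.001, 0.002]
ft_force: [0.2, 0.1, -2.0]
grip_width: 0.0191
```

```bash
python3 -c "
from h import *
o=readout.get_obs();print(o['ft_force'],o['ft_torque'])
x=np.array([np.cos(.11),np.sin(.11),0]);y=np.array([-x[1],x[0],0])
plan(np.array([.5225,-.1774,.325])-.012*x,np.pi/2+.11)
s=snap('scene','s7.png');t=snap('top','t7.png')
b=ball('scene',s,211,226);print(b)
q=proj('top',[.445,-.186,.155]).astype(int);print(q);
try:print(ball('top',t,*q))
except Exception as e:print(e)
"
```

```text
[ 0.1974  0.147  -2.032 ] [ 0.0223 -0.0175 -0.0301]
 [ 113.  -109.4    2. ] [ 0.004 -0.003  0.546]
(array([211.0278, 225.1755]), array([ 0.4436, -0.1851,  0.155 ]))
[356 220]
(array([356.4589, 220.3931]), array([ 0.4444, -0.1852,  0.155 ]))
```

The dipper is held (width 19 mm, about 2 N of weight). Its paddles are at z of about 0.13, so it must rise above the rail before crossing.

Emit:
send_rows --moves '[[[0,0,-25],[0,0,0],10],[[0,0,-50],[0,0,0],10],[[0,0,-70],[0,0,0],10],[[0,0,-75],[0,0,0.1],10],[[15,-15,-75],[0,0,0.2],10],[[35,-35,-75],[0,0,0.3],10],[[55,-55,-75],[0,0,0.4],10],[[75,-74,-75],[0,0,0.5],10],[[95,-92,-75],[0,0,0.546],10],[[107,-104,-75],[0,0,0.546],10],[[113,-109,-75],[0.004,-0.003,0.546],10],[[113,-109,-75],[0.004,-0.003,0.546],10]]'

```text
clock: 10.18
eef_pos: [0.5102, -0.1771, 0.3988]
tool_rot: [0.998, 0.056, -0.003, -0.002]
ft_force: [0.4, -0.6, -2.0]
grip_width: 0.019
```

Run:
```python
from h import *
plan([.5096,-.178,.27],np.pi/2+.11)
C=np.array([*readout.get_obs()['eef_pos']]);C[2]-=.197;x=np.array([np.cos(.11),np.sin(.11),0]);y=np.array([-x[1],x[0],0])
s=snap('scene','s8.png');c=proj('scene',C+[0,0,.05]).astype(int);x0,y0=c-[50,38];k=8
im=cv2.resize(s[y0:y0+75,x0:x0+100],None,fx=k,fy=k,interpolation=2)
q=lambda X:tuple(int(v) for v in (proj('scene',X)+.5-[x0,y0])*k)
for b in(-.033,.033):
    P=[q(C+a*x+b*y+[0,0,z]) for a,z in[(-.025,0),(.025,0),(.025,.042),(-.025,.042)]];cv2.polylines(im,[np.array(P)],True,(0,0,255),1)
B=np.array([.444,-.1852,.163]);cv2.line(im,q(B),q(B+.156*x),(0,255,0),1)
cv2.imwrite('pics/c10.png',im)
```

```text
[ -0.    1.3 128.8] [-0.003  0.006  0.002]
```

View pics/c10.png

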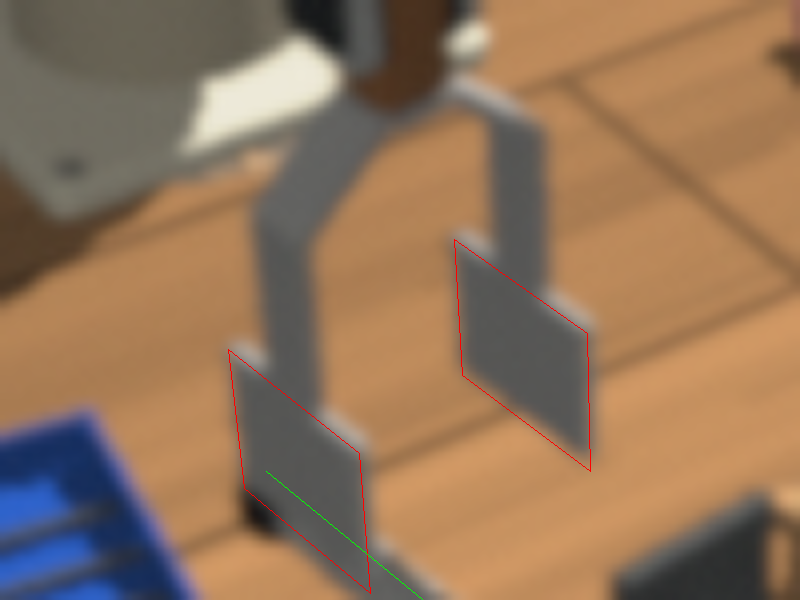

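The dipper hangs upright and matches the predicted paddles, and the rail (ball at (262,508)) lies between them along the green line. I'll lower it in stages and watch the force.

Emit:
send_rows --moves '[[[0,1,15],[0,0,0],10],[[0,1.5,35],[0,0,0],10],[[0,1.5,55],[0,0,0],10],[[0,1.5,75],[0,0,0],10],[[0,1.5,95],[0,0,0],10],[[0,1.5,110],[0,0,0],10],[[0,1.5,121],[0,0,0],10],[[0,1.5,128],[0,0,0],10],[[0,1.5,130],[0,0,0],10],[[0,1.5,130],[0,0,0],10]]'

```text
clock: 11.07
eef_pos: [0.5093, -0.1804, 0.2684]
tool_rot: [0.998, 0.055, -0.003, -0.001]
ft_force: [-0.5, 0.2, -1.9]
grip_width: 0.0193
```

Emit:
send_rows --moves '[[[0,0,3],[0,0,0],10],[[0,0,6],[0,0,0],10],[[0,0,9],[0,0,0],10],[[0,0,11],[0,0,0],10],[[0,0,12],[0,0,0],10],[[0,0,12],[0,0,0],10]]'

```text
clock: 11.57
eef_pos: [0.5091, -0.1802, 0.2561]
tool_rot: [0.998, 0.055, -0.004, -0.001]
ft_force: [0.3, 0.7, -2.1]
grip_width: 0.0189
```

Emit:
send_rows --moves '[[[0,-2,0],[0,0,0],10],[[0,-2,1],[0,0,0],10],[[0,-2,2],[0,0,0],10],[[0,-2,3],[0,0,0],10],[[0,-2,3],[0,0,0],10]]'

```text
clock: 11.98
eef_pos: [0.509, -0.1781, 0.2538]
tool_rot: [0.998, 0.055, -0.003, -0.001]
ft_force: [-0.5, 0.4, 1.1]
grip_width: 0.0193
```

Contact has begun: the force went from -2 to +1 N. I'll go 1 mm further, then open slowly.

Emit:
send_rows --moves '[[[0,0,0.7],[0,0,0],10],[[0,0,1],[0,0,0],10],[[0,0,1],[0,0,0],10]]'

```text
clock: 12.23
eef_pos: [0.5089, -0.1782, 0.2537]
tool_rot: [0.998, 0.055, -0.003, -0.001]
ft_force: [-3.0, 0.7, 6.8]
grip_width: 0.0193
```

Emit:
send_rows --moves '[[[0,0,0],[0,0,0],19],[[0,0,0],[0,0,0],21],[[0,0,0],[0,0,0],23],[[0,0,0],[0,0,0],26],[[0,0,0],[0,0,0],30],[[0,0,0],[0,0,0],36],[[0,0,0],[0,0,0],44],[[0,0,0],[0,0,0],52],[[0,0,0],[0,0,0],60],[[0,0,0],[0,0,0],60]]'

```text
clock: 13.07
eef_pos: [0.509, -0.1782, 0.2537]
tool_rot: [0.998, 0.055, -0.003, -0.001]
ft_force: [0.8, 0.0, 0.2]
grip_width: 0.0602
```

Run:
```python
from h import *
o=readout.get_obs();print(o['ft_force'],o['grip_width'],o['eef_pos'])
x=np.array([np.cos(.11),np.sin(.11),0]);y=np.array([-x[1],x[0],0])
s=snap('scene','s9.png');print(ball('scene',s,211,226))
```

```text
[0.7985 0.0421 0.2296] 0.06022956106215661 [ 0.509  -0.1782  0.2537]
(array([210.5876, 223.0386]), array([ 0.437 , -0.1825,  0.155 ]))
```

Emit:
send_rows --moves '[[[0,0,-10],[0,0,0],60],[[0,0,-25],[0,0,0],70],[[0,0,-50],[0,0,0],80],[[0,0,-80],[0,0,0],85],[[0,0,-110],[0,0,0],85],[[0,0,-140],[0,0,0],85],[[60,60,-150],[0,0,0],85],[[60,100,-150],[0,0,0],85],[[60,140,-150],[0,0,0],85],[[60,180,-150],[0,0,0],85],[[60,200,-150],[0,0,0],85],[[60,200,-150],[0,0,0],85]]'

```text
clock: 14.12
eef_pos: [0.5911, -0.377, 0.3991]
tool_rot: [0.999, 0.052, -0.005, -0.001]
ft_force: [0.5, -0.0, -1.7]
grip_width: 0.0847
```

Run:
```python
from h import *
x=np.array([np.cos(.11),np.sin(.11),0]);y=np.array([-x[1],x[0],0])
for n,z0 in(('scene','s'),('top','t')):
    im=snap(n,z0+'10.png');hsv=cv2.cvtColor(im,cv2.COLOR_BGR2HSV)
    # wooden grip: saturated brown/orange near expected top
    C=np.array([.509,-.178,.057])
    e=proj(n,C+[0,0,.135]);print(n,'expected grip mid',e,'top',proj(n,C+[0,0,.16]),'foot',proj(n,C+[0,0,.110]))
    u,v=e.astype(int)
    w=im[v-14:v+15,u-9:u+10];print('gripe mask');h=hsv[v-14:v+15,u-9:u+10]
    for r in range(0,29,2):print(v-14+r,''.join('#' if (h[r,c,0]<13 and h[r,c,1]>150) else '.' for c in range(19)),u-9)
    print('ball',ball(n,im,*proj(n,[.444,-.1852,.155]).astype(int)))
    # paddle darkness: compare predicted paddle regions
    for b in(-.033,.033):
        P=np.array([proj(n,C+a*x+b*y+[0,0,z]) for a,z in[(-.022,.004),(.022,.004),(.022,.038),(-.022,.038)]]).round().astype(np.int32)
        m=np.zeros(im.shape[:2],np.uint8);cv2.fillPoly(m,[P],1);print('paddle',b,'sat med/90pct',np.percentile(hsv[...,1][m>0],[50,90]))
```

```text
scene expected grip mid [229.3 227.2] top [228.6 217.2] foot [230.  236.8]
gripe mask
213 ................... 220
215 ................... 220
217 ................... 220
219 ................... 220
221 .......#........... 220
223 ................... 220
225 ................... 220
227 ................... 220
229 ................... 220
231 ................... 220
233 ................... 220
235 ................... 220
237 ................... 220
239 ................... 220
241 ................... 220
ball (array([210.9972, 225.1695]), array([ 0.4435, -0.1851,  0.155 ]))
paddle -0.033 sat med/90pct [ 6. 16.]
paddle 0.033 sat med/90pct [ 6.  38.3]
top expected grip mid [354.1 190.3] top [355.6 188.6] foot [352.7 192. ]
gripe mask
176 ................... 345
178 ................... 345
180 ................... 345
182 ................... 345
184 ................... 345
186 ...........###..... 345
188 ................... 345
190 .....#............. 345
192 ...............#... 345
194 .......#......#.... 345
196 .......#..#........ 345
198 ................... 345
200 ................... 345
202 ................... 345
204 ................... 345
ball (array([356.4453, 220.3647]), array([ 0.4444, -0.1852,  0.155 ]))
paddle -0.033 sat med/90pct [  9.  132.2]
paddle 0.033 sat med/90pct [ 8. 10.]
```

Run:
```python
from h import *
def sil(n,C,th,tilt=(0,0)):
    m=np.zeros((420,560),np.uint8);R=Ro.from_euler('zxy',[th,*tilt]).as_matrix()
    def hull(pts):
        P=np.array([proj(n,C+R@(np.array(p)-[0,0,.106])) for p in pts],np.float32);cv2.fillConvexPoly(m,cv2.convexHull(P).round().astype(np.int32),1)
    box=lambda a,b,c,d,e,f:[(i,j,k) for i in(a,b) for j in(c,d) for k in(e,f)]
    hull(box(-.01,.01,-.01,.01,.11,.16))
    for s in(-1,1):
        hull(box(-.025,.025,s*.0305,s*.0355,0,.042))
        hull(box(-.009,.009,s*.031,s*.034,.04,.08))
        hull([(i,s*j,k) for i in(-.009,.009) for j,k in((.034,.078),(.031,.078),(.011,.108),(.008,.106))])
    return m
ims={n:(cv2.imread(f'pics/{p}7.png').astype(int),cv2.imread(f'pics/{p}10.png').astype(int)) for n,p in(('scene','s'),('top','t'))}
x=np.array([np.cos(.11),np.sin(.11),0]);y=np.array([-x[1],x[0],0]);M=np.array([.444,-.1852,.163])+.078*x
d=(np.abs(ims['scene'][1]-ims['scene'][0]).max(2)>30).astype(np.uint8)
u,v=proj('scene',M-.012*x).astype(int);win=np.zeros_like(d);win[v-45:v+45,u-35:u+35]=1;d*=win
from scipy.optimize import minimize
def score(p):
    m=sil('scene',M+p[0]/1e3*x+p[1]/1e3*y+[0,0,p[2]/1e3],.11+p[3]/10,(p[4]/10,0))*win
    return -(m&d).sum()/(m|d).sum()
for p0 in([-12,0,0,0,0],):
    print('start IoU',-score(p0));r=minimize(score,p0,method='Nelder-Mead',options=dict(initial_simplex=[np.array(p0)+np.eye(5)[i]*[4,4,4,1.,1.][i] if i<5 else np.array(p0) for i in range(6)],maxiter=300))
    print('best x,y,z mm, yaw*10, roll*10',r.x,-r.fun)
```

```text
start IoU -1.3890620537431892e+16<stdin>:20: RuntimeWarning: overflow encountered in scalar negative
Traceback (most recent call last):
  File "h.py", line 12, in proj
    c=get_calibration(n);p=np.array(c['R'])@np.array(X)+np.array(c['t']);return np.round([c['fx']*p[0]/p[2]+c['cx'],c['fy']*p[1]/p[2]+c['cy']],1)
ValueError: time passes only in moves, steps and waits
```

```bash
sed -i 's/^def snap/import functools\nget_calibration=functools.lru_cache(get_calibration)\ndef snap/' h.py
python3 - <<'E'
from h import *
def sil(n,C,th,tilt):
    m=np.zeros((420,560),np.uint8);R=Ro.from_euler('zx',[th,tilt]).as_matrix()
    def hull(pts):
        P=np.array([proj(n,C+R@(np.array(p)-[0,0,.106])) for p in pts],np.float32);cv2.fillConvexPoly(m,cv2.convexHull(P).round().astype(np.int32),1)
    box=lambda a,b,c,d,e,f:[(i,j,k) for i in(a,b) for j in(c,d) for k in(e,f)]
    hull(box(-.01,.01,-.01,.01,.11,.16))
    for s in(-1,1):
        hull(box(-.025,.025,s*.0305,s*.0355,0,.042))
        hull(box(-.009,.009,s*.031,s*.034,.04,.08))
        hull([(i,s*j,k) for i in(-.009,.009) for j,k in((.034,.078),(.031,.078),(.011,.108),(.008,.106))])
    return m
a,b=[cv2.imread(f'pics/s{k}.png').astype(int) for k in(7,10)]
x=np.array([np.cos(.11),np.sin(.11),0]);y=np.array([-x[1],x[0],0]);M=np.array([.444,-.1852,.163])+.078*x
d=(np.abs(b-a).max(2)>30).astype(np.uint8)
u,v=proj('scene',M-.012*x).astype(int);win=np.zeros_like(d);win[v-38:v+38,u-30:u+30]=1;d*=win
from scipy.optimize import minimize
def score(p):
    m=sil('scene',M+p[0]/1e3*x+p[1]/1e3*y+[0,0,p[2]/1e3],.11+p[3]/10,p[4]/10)*win
    return -float((m&d).sum())/float((m|d).sum())
p0=np.array([-12.,0,0,0,0]);print('start IoU',score(p0))
r=minimize(score,p0,method='Nelder-Mead',options=dict(initial_simplex=np.vstack([p0,p0+np.diag([4,4,4,1,1])]),maxiter=150))
print('best x,y,z mm, yaw*10, roll*10',r.x,r.fun)
m=sil('scene',M-.012*x,.11,0)
for rr in range(v-38,v+38,2):print(''.join('#' if d[rr,c] and m[rr,c] else 'd' if d[rr,c] else 'm' if m[rr,c] else '.' for c in range(u-30,u+30)))
E
```

```text
start IoU -0.6017842660178426
best x,y,z mm, yaw*10, roll*10 [-11.8147   0.4027   1.8612  -0.5691   0.0206] -0.6350671140939598
............................................................
............................................................
............................................................
............................................................
............................................................
............................................................
............................................................
...........................mmmmm............................
.......................mmmmmmmmmmmm.........................
.....................mm###mmmmmmmmmmm.......................
.....................mm#####mmm######.......................
.....................mm##############.......................
......................m##############.......................
......................m##############.......................
......................m##############m......................
......................mm#############m...................
[... 645 characters left out ...]
.....m##mmmmmmmmm............
..............m#######mm............m####mmmmmmm............
..............m#######m..............#######mmmmm...........
...............#######...............#########mmmmmm........
...............#######...............###########mmmmmm......
............d#d#######...............m############mmmm......
...........m##########d................m#############m......
...........m###########..................mmm########mm......
...........m########mmm....................mm#####mmmm......
...........m#####mmmmmm.......................m###mmmm......
............mmmmmmmmmmmmm.......................mmmmmm......
............mmmmm########mm.......................mmm.......
```

The fit puts the dipper at -12 mm along the rail, 0.4 mm sideways and +2 mm in height, with yaw off by 0.06 rad and no tilt across the bar. The rail ball hasn't moved. I'll let it settle briefly, then hand in.

Emit:
send_rows --moves '[[[0,0,0],[0,0,0],85],[[0,0,0],[0,0,0],85],[[0,0,0],[0,0,0],85],[[0,0,0],[0,0,0],85],[[0,0,0],[0,0,0],85],[[0,0,0],[0,0,0],85]]'

```text
clock: 14.72
eef_pos: [0.5912, -0.3727, 0.4015]
tool_rot: [0.999, 0.054, -0.003, -0.001]
ft_force: [0.4, 0.0, -0.5]
grip_width: 0.0848
```

Run:
```python
from h import *
im=snap('scene','s11.png').astype(int);print('max change since s10 near dipper',np.abs(im-cv2.imread('pics/s10.png'))[180:280,195:270].max())
for n,a in(('scene','s'),):
    print('brush/pan/jar change vs s0', [int((np.abs(im-cv2.imread('pics/s0.png'))[r0:r1,c0:c1].max(2)>60).sum()) for r0,r1,c0,c1 in((330,390,160,200),(200,255,415,510),(165,205,362,395))])
order.job_done()
```

```text
max change since s10 near dipper 4
brush/pan/jar change vs s0 [182, 0, 0]
the job is handed in; nothing more can be done
```

I squeezed the lever, slid the rail 120 mm to the notch above the steel tray and let go so that it locked there. I then hung the large dipper astride the rail, lowering it to light contact before opening the fingers. I handed the job in at about 14.8 s on the robot's clock, and it gave no verdict.

**Checks that agreed:**
- **Rail:** the ball showed 120.3 mm of travel in the scene camera and about 118 mm in the top camera. The pawl was seen in the outer notch with the lever back out, and the ball had not moved after hanging.
- **Dipper:** matching its outline in the scene picture puts the bend about 12 mm from the rail's middle, 0.4 mm sideways and 2 mm in height. It shows about 0.06 rad of yaw error and almost no tilt across the bar. The overlap was moderate (0.64), because parts of the dipper have the same grey as the tray behind them.
- **At hand-in:** the dipper was at rest, with no picture change over the last 0.6 s. The arm was clear of everything, and the pan and jar were unchanged.

**Checks that were unclear:**
- **Brush:** 182 pixels changed around the brush compared with the start. This is probably the raised arm or its shadow, since no move came down near the brush, but I did not look into it.
- **Final view:** I had used up the picture views, so I judged the hung dipper by numbers and not by eye.

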